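# Seat a spacer sleeve on a stub shaft and gauge its step

## Robot

A 6-joint arm with a two-finger parallel gripper is mounted at the origin on the work surface. World frame = base frame: x ahead of the robot, y to its left, z up, the work surface at z = 0. Lengths are in m, angles in rad, forces in N, time in s.
With the tool pointing down it reaches from about 0.35 to 0.85 m from the base axis. Payload 8.1 kg.
Tool frame: the origin (TCP) lies at the very end of the fingers, on their centre line; the grasp point (between the pads) lies 19 mm behind it; z points along the fingers, y is the line along which they close (so a half turn about z gives the same grasp; the last joint's range is limited). The gripper opens to 93 mm and grips with 3 to 60 N. Pads are 15 mm wide; open, the fingers measure 128 mm over their backs; the gripper's body (75 mm by 188 mm) begins 65 mm behind the grasp point.
Start: joints at [-1.378, 0.13, 1.488, -0, 1.523, -0.085], TCP at [0.165, -0.577, 0.185] pointing down, gripper open.
Joint ranges: [-2.96, 2.96], [-0.89, 2.26], [0.02, 2.5], [-1.34, 4.48], [0, 2.73], [-2.66, 2.66]. Speed limits (rad/s): [2.39, 2.39, 2.79, 3.14, 3.14, 3.14].

## Interface

Orientations are given as a unit quaternion [x, y, z, w].
In Python, from plant import monitor, cams, manip gives the robot as it stands. The module is installed in compiled form; this text tells all that it offers.
- The arm moves only by the shell command python3 -m creep 'ROWS' [OPENING] [FORCE]. ROWS is JSON, one flat list of numbers, 6 for each row, row after row: the shift along the tool's x, y, z in m, then the turn, a rotation vector about the tool's x, y, z in rad. In form: [tx, ty, tz, ax, ay, az, tx, ty, tz, ax, ay, az, ...]. A call has 1 to 12 rows; each row shifts and turns the commanded pose from where the row before left it, along the tool's axes as they then stand; what a row does not reach is not made up. A row lasts 1/8 s, in which the tool goes at most 62.5 mm and 10.7 degrees, less where a joint would pass 70% of its speed; a pose out of reach is approached as far as the arm can. A call with a gripper value outside its range is refused whole. OPENING is the opening, from 0 (shut) to 1 (fully open), set as the call begins (- or left out, the last holds). The fingers move at their own pace and stop on an object; FORCE is the grip in N (left out, the last holds). Time passes only in rows, so rows that do not move let the fingers close. It gives the time, the measured TCP pose, the force, the opening and the grip force at its end, in the units of the state.
- monitor.state(): the state, without advancing time (a new reading comes with each control period).
- cams.get_image(name): name is "side" or "top" or "wrist"; returns a dict with "color" (480x640x3 uint8, red, green, blue), "depth" (480x640 float32, m along the optical axis (not along the pixel's ray), 0 where there is no reading), "fx", "fy", "cx", "cy" (pixels), "k1" (the pictures are not rectified: a ray, as slopes to the right and down, at radius r is drawn at 1 + k1 r^2 times it, then the intrinsics apply), "T" (4x4, takes a point from camera to world coordinates). Camera axes: x right, y down, z forward; pixel columns grow to the right and rows downward; lengths in m; the calibration is good to about 2 mm. A picture is of the moment at which its call begins.
- manip.hand_in(): hands the job in; it is judged then, once.
The state is a dict: "t": time; "q": joint angles; "joint_velocities": joint speeds; "joint_efforts": joint torques, N m; "tcp_pos": TCP position; "orientation": TCP orientation; "wrist_force": force on the tool from outside, world axes, zero at the start; "moment": the same for the moment, N m; "gripper_width": finger opening in m; "grasp_force": force on a finger pad.
Only numpy, scipy, OpenCV 4.12 (cv2) and the standard library are available. Lean on these libraries where they do the work, as an engineer would, in place of code of your own. Each camera call takes 0.05 s, during which the arm holds its last target. There are 200 camera calls.

## Task

Slide the loose steel spacer sleeve over the spigot of the flanged stub shaft and push it firmly down against the shoulder before you let go of it. Then take the dial depth gauge off its steel plate and hold it upright on the job, its base flat across the top end of the sleeve and its plunger down the bore on the ringed punch mark in the middle of the shaft's end, pressing lightly, with a few newtons. Finish while still gripping the gauge and holding it there so that the step can be read, and leave the other parts where they lie.

Things in the scene. Friction and masses are not known exactly. Their poses are not given: they have to be found in the camera images.
- stub: Flanged stub shaft standing upright on the table, heavy, does not move. Dark round flange 100 mm across and 14 mm thick with four bolt holes, dark boss 60 mm across up to the shoulder, bright spigot 31.5 mm across above it, with a 3.5 mm chamfer at its end. Origin: centre of the flange's underside, on the table; z up along the shaft.
- stub_shoulder (a point): Centre of the flat shoulder where the sleeve must come to rest, 48 mm above the stub's origin, on the shaft's axis.
- punch_mark (a point): The punch mark inside a scribed ring 11 mm across, at the centre of the spigot's flat end face, 90 mm above the stub's origin (the spigot rises 42 mm above the shoulder).
- sleeve: Loose plain steel spacer sleeve standing on end on the table: outside diameter 50 mm, bore 34 mm (1.25 mm play each side on the spigot), length 50 mm, about 0.24 kg. Both ends alike. Origin: centre of its lower end; z along its axis, up.
- sleeve_top (a point): Centre of the sleeve's upper end, 50 mm above its origin. With the sleeve home it stands 8 mm above the shaft's end.
- plate: Ground steel plate on which the gauge stands at the start, fixed, 56 mm (x) by 90 mm (y), 15 mm thick. Origin: centre of its underside.
- gauge: Dial depth gauge, about 0.29 kg, standing upright on the plate. Flat steel base bar 20 (x) by 80 (y) by 10 mm high, short stem, round dial case 58 mm across, its flat front and back 24 mm apart along x (pinch it there from above), a cap on top up to 95 mm above the origin. White dial faces +x. Origin: centre of the base's flat underside, where the plunger comes out; z up.
- gauge_dial (a point): Centre of the gauge's dial case, 55 mm above the gauge's origin.
- plunger (a joint): How far the gauge's plunger stands out below the base, in m: 0 = pushed in flush (as on the plate), 0.014 = fully out in the air. A weak spring pushes it out, 1.5 N at flush to 0.8 N fully out. Base flat on the seated sleeve and plunger on the shaft's end, it reads 0.008.
- plunger_tip (a point): Lower end of the plunger (6 mm across, rounded), on the gauge's z axis, below the origin by the value of joint plunger.
- bolt: Bystander: rusty hex bolt lying on the table, 105 mm long, 30 mm head. Leave alone.
- bush: Bystander: small bush standing on end, 34 mm across, 28 mm high, too small for the spigot. Leave alone.
- gear: Bystander: gear wheel lying flat, 104 mm across, 22 mm thick. Leave alone.
- bearing: Bystander: ball bearing lying flat, 72 mm across, 19 mm thick. Leave alone.
- ubolt: Bystander: rusty U-bolt lying flat, 140 by 84 mm, 14 mm thick. Leave alone.
- cross: Bystander: universal joint cross lying flat, 84 mm across, 26 mm high. Leave alone.
- nut: Bystander: castle nut lying flat, 46 mm across flats, 28 mm high. Leave alone.
Not all that is in view belongs to the job. Leave any yellow look-alike of the sleeve alone.

How it is judged:
By the outcome, as a careful person would: the job done as asked, in the order asked, and still so for the second after the job is handed in, while the arm keeps its last pose, push and grip.
It also fails if it takes over 64 s, if anything falls off the work surface, if the arm or the gripper's body presses on something with over 40 N, if the wrist force passes 120 N, or if a joint passes its speed limit or range.

## Working session

There is one attempt and no reset: what is moved stays moved. The work goes in short steps, Python scripts to look and compute and a shell command to move; the robot and the scene stay as the last step left them, time stands still between calls to the robot, and variables do not carry over. Pictures are saved under pics/ and viewed, at most 10 in all, crops included, and the job is handed in when it is done.

```bash
mkdir -p pics; cat > h.py <<'E'
import numpy as np, cv2
from plant import monitor, cams, manip
def shot(n,save=None):
    d=cams.get_image(n); 
    if save:
        cv2.imwrite('pics/%s.png'%save,d['color'][:,:,::-1]); np.savez('pics/%s.npz'%save,**d)
    return d
def load(s): return dict(np.load('pics/%s.npz'%s))
def ray(d,u,v):
    x=np.array([(u-d['cx'])/d['fx'],(v-d['cy'])/d['fy']]); s=x.copy()
    for _ in range(20): s=x/(1+d['k1']*(s@s))
    return d['T'][:3,3], d['T'][:3,:3]@np.array([s[0],s[1],1.])
def atz(d,u,v,z):
    o,r=ray(d,u,v); return o+r*(z-o[2])/r[2]
def atd(d,u,v):
    o,r=ray(d,u,v); return o+r*d['depth'][int(round(v)),int(round(u))]
def tri(a,b):
    (o1,r1),(o2,r2)=ray(*a),ray(*b)
    A=np.stack([r1,-r2],1); s=np.linalg.lstsq(A,o2-o1,rcond=None)[0]
    p,q=o1+r1*s[0],o2+r2*s[1]; return (p+q)/2,np.linalg.norm(p-q)
def proj(d,P):
    T=d['T']; c=T[:3,:3].T@(np.array(P)-T[:3,3]); s=c[:2]/c[2]; s=s*(1+d['k1']*(s@s)); return np.array([d['fx']*s[0]+d['cx'],d['fy']*s[1]+d['cy']])
E
python3 - <<'E'
from h import *
np.set_printoptions(precision=4,suppress=True)
for n in('top','side'):
    d=shot(n,n+'1'); print(n,d['fx'],d['k1'],d['T'])
print(monitor.state())
E
```

```text
top 497.2515825793315 -0.021241303151893043 [[ 0.0268 -0.9916  0.1265  0.4676]
 [-0.9996 -0.0269  0.0016 -0.0089]
 [ 0.0018 -0.1265 -0.992   0.972 ]
 [ 0.      0.      0.      1.    ]]
side 459.2237245088042 -0.1034233176905411 [[ 0.9994  0.0018  0.0338  0.5341]
 [-0.0283 -0.5025  0.8641 -0.8305]
 [ 0.0186 -0.8646 -0.5022  0.5505]
 [ 0.      0.      0.      1.    ]]
{'t': 0.1, 'q': array([-1.3784,  0.1311,  1.4892, -0.    ,  1.523 , -0.0854]), 'joint_velocities': array([ 0.0012,  0.0005, -0.0039,  0.0004, -0.0009, -0.0002]), 'joint_efforts': array([  0.0012, -56.1341, -49.3096,   0.077 ,   0.0291,  -0.0001]), 'tcp_pos': array([ 0.1644, -0.5764,  0.184 ]), 'orientation': array([ 0.9904,  0.1384, -0.    , -0.0008]), 'wrist_force': array([-0.5246, -0.4247, -0.0461]), 'moment': array([ 0.0114,  0.0349, -0.0084]), 'grasp_force': 0.0, 'gripper_width': 0.09313369256731092}
```

View pics/top1.png

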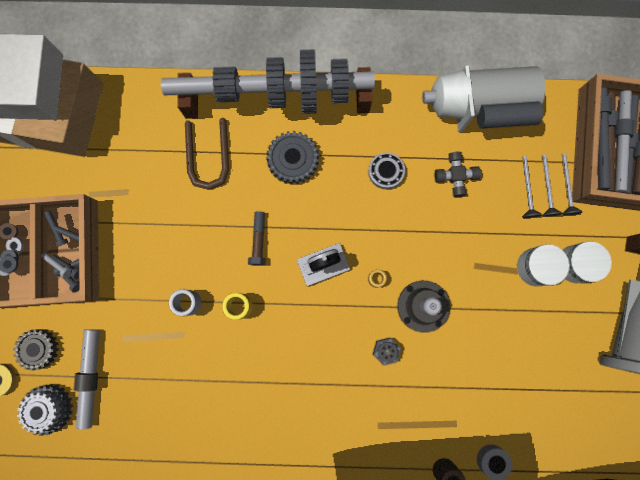

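View pics/side1.png

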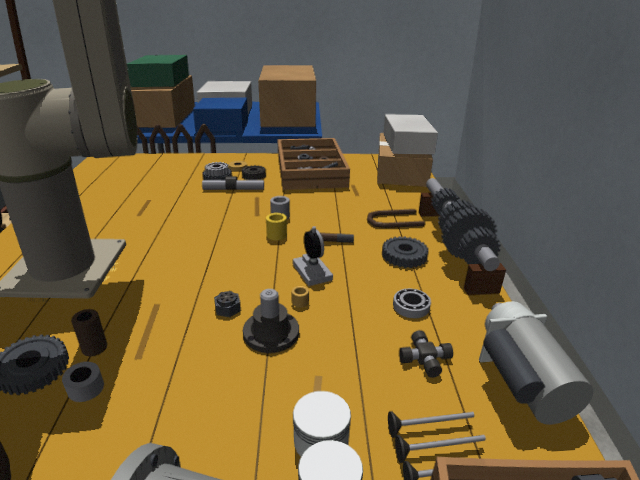

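Top: candidates for the sleeve are a grey ring (184,302) and a yellow ring (236,306). The grey one fits (steel) and the yellow one is the look-alike. The gauge on its plate is at (325,263) and the stub at (424,306). In the side view they are at (280,207) grey, (277,228) yellow, (313,255) gauge and (270,315) stub.

```bash
python3 - <<'E'
from h import *
t=load('top1');s=load('side1')
def crop(d,x,y): return cv2.resize(d['color'][y:y+75,x:x+66,::-1],(264,300),interpolation=cv2.INTER_CUBIC)
r1=[crop(t,160,265),crop(t,292,228),crop(t,391,268)]
r2=[crop(s,250,185),crop(s,283,220),crop(s,238,280)]
cv2.imwrite('pics/comp.png',np.vstack([np.hstack(r1),np.hstack(r2)]))
E
```

```text
(no output)
```

View pics/comp.png

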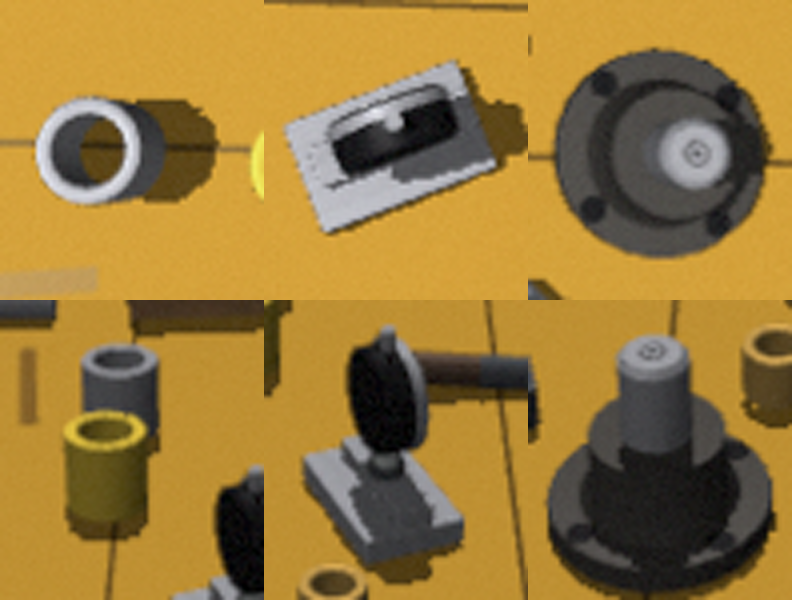

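The crops confirm it: the grey hollow sleeve is the one to use. Its top centre is at (182,302) in top and (280,200) in side. The punch mark is at (433,306) and (269,293), the gauge cap at (325,257) and (314,227).

```bash
python3 - <<'E'
from h import *
np.set_printoptions(precision=4,suppress=True)
t=load('top1');s=load('side1')
for n,a,b in [('sleeve_top',(181.6,302.1),(279.6,199.6)),('punch',(432.8,305.8),(268.9,292.4)),('cap',(324.6,257.1),(313.6,227.1))]:
    print(n,tri((t,*a),(s,*b)))
c=[atz(t,u-.4,v-.4,.015)for u,v in[(298,259.5),(340,243.5),(349.7,268.5),(307.5,286)]]
c=np.array(c);print(c,c.mean(0)); print('sides',[np.linalg.norm(c[i]-c[i-1]) for i in range(4)])
e=(c[1]-c[0])+(c[2]-c[3]);print('long axis deg',np.degrees(np.arctan2(e[1],e[0])))
print('cap z .11',atz(t,324.6,257.1,.11),'sleeve .05',atz(t,181.6,302.1,.05),'punch .09',atz(t,432.8,305.8,.09))
# depth-based check of sleeve rim in top view
for n,d in(('t',t),):
    pts=np.array([atd(d,u,v) for v in range(285,320) for u in range(165,200) if d['depth'][v,u]>0])
    m=(pts[:,2]>.042)&(pts[:,2]<.06); print(m.sum(),pts[m].mean(0),pts[m].min(0),pts[m].max(0))
    pts=np.array([atd(d,u,v) for v in range(230,290) for u in range(295,355) if d['depth'][v,u]>0])
    m=(pts[:,2]>.06)&(pts[:,2]<.13);q=pts[m]; print(m.sum(),q.mean(0),q.max(0)); r=cv2.minAreaRect((q[:,:2]*1000).astype(np.float32)); print(r)
    pts=np.array([atd(d,u,v) for v in range(285,325) for u in range(410,450) if d['depth'][v,u]>0])
    m=(pts[:,2]>.08)&(pts[:,2]<.1);q=pts[m]; print(m.sum(),q.mean(0),cv2.minEnclosingCircle((q[:,:2]*1000).astype(np.float32)))
E
```

```text
sleeve_top (array([0.4672, 0.2456, 0.0479]), np.float64(0.0035136859055814357))
punch (array([ 0.4731, -0.2091,  0.0896]), np.float64(0.002524738045647881))
cap (array([ 0.5512, -0.0159,  0.1095]), np.float64(0.004544049514391044))
[[ 0.5576  0.0355  0.015 ]
 [ 0.591  -0.0449  0.015 ]
 [ 0.5429 -0.0647  0.015 ]
 [ 0.5071  0.0156  0.015 ]] [ 0.5497 -0.0146  0.015 ]
sides [np.float64(0.054329439564912686), np.float64(0.08709138543790931), np.float64(0.05198918797627352), np.float64(0.08795907329087432)]
long axis deg -66.7149034798321
cap z .11 [ 0.5535 -0.0158  0.11  ] sleeve .05 [0.4689 0.2452 0.05  ] punch .09 [ 0.4744 -0.2089  0.09  ]
343 [0.4682 0.2447 0.0486] [0.4435 0.2203 0.0426] [0.4931 0.2694 0.0531]
462 [ 0.5505 -0.0147  0.0916] [0.5718 0.0157 0.1127]
((551.859375, -14.812150955200195), (24.61248779296875, 58.45418167114258), 22.109420776367188)
251 [ 0.4739 -0.2085  0.0886] ((473.8227233886719, -209.5065460205078), 15.689105033874512)
```

```bash
python3 -m creep '[0,0,-0.015,0,0,-0.185, 0,0,-0.015,0,0,-0.185, 0,0,-0.015,0,0,-0.185, 0,0,-0.015,0,0,-0.185, 0,0,-0.015,0,0,-0.185, 0,0,-0.015,0,0,-0.185, 0,0,-0.015,0,0,-0.183, 0.04,0.04,0,0,0,0, 0.04,0.04,0,0,0,0, 0.04,0.04,0,0,0,0, 0.04,0.04,0,0,0,0, 0.04,0.04,0,0,0,0]' 1 30
```

```text
t: 1.6
tcp_pos: [0.3655, -0.3754, 0.2895]
orientation: [0.707, 0.707, 0.0, -0.0]
wrist_force: [0.7, 1.0, -0.2]
gripper_width: 0.0933
grasp_force: 0.0
```

```bash
python3 -m creep '[0.0415,0.027,0,0,0,0, 0.0415,0.027,0,0,0,0, 0.0415,0.027,0,0,0,0, 0.0415,0.027,0,0,0,0, 0,0,0,0,0,0]'
python3 - <<'E'
from h import *
np.set_printoptions(precision=4,suppress=True)
d=shot('wrist','w1'); print(d['T'],d['fx'],monitor.state()['tcp_pos'])
print(proj(d,[.474,-.209,.09]),proj(d,[.551,-.0148,.11]),proj(d,[.468,.245,.05]))
E
```

```text
t: 2.22
tcp_pos: [0.4737, -0.2081, 0.2895]
orientation: [0.705, 0.709, 0.0, -0.001]
wrist_force: [0.2, -0.3, -0.1]
gripper_width: 0.0929
grasp_force: 0.0
[[ 1.      0.0041  0.0002  0.4723]
 [ 0.0039 -0.9549 -0.2967 -0.1235]
 [-0.001   0.2967 -0.955   0.4899]
 [ 0.      0.      0.      1.    ]] 337.32385223455253 [ 0.4729 -0.2098  0.2895]
[319.6394 205.9385] [400.1629  13.6201] [ 315.415  -314.6826]
```

View pics/w1.png

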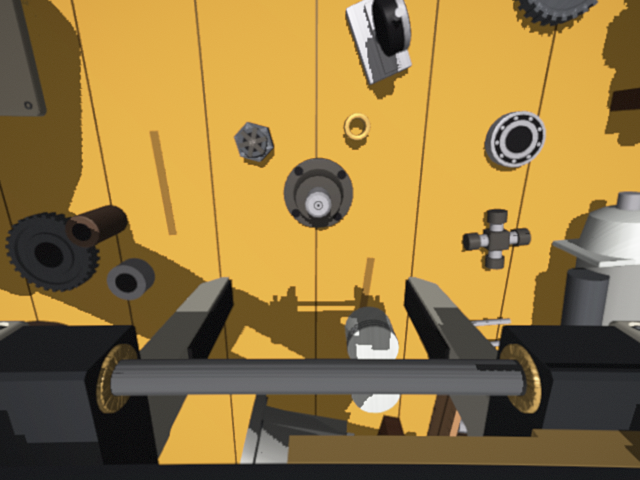

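The punch mark is at (318,205), against a prediction of (319.6,206), so they agree within 2 mm. Moving on to the sleeve.

```bash
python3 -m creep '[0.0565,-0.0005,0.006,0,0,0, 0.0565,-0.0005,0.006,0,0,0, 0.0565,-0.0005,0.006,0,0,0, 0.0565,-0.0005,0.006,0,0,0, 0.0565,-0.0005,0.006,0,0,0, 0.0565,-0.0005,0.006,0,0,0, 0.0565,-0.0005,0.006,0,0,0, 0.0565,-0.0005,0.006,0,0,0, 0,0,0.03,0,0,0, 0,0,0.03,0,0,0, 0,0,0,0,0,0, 0,0,0,0,0,0]'
python3 - <<'E'
from h import *
np.set_printoptions(precision=4,suppress=True)
w=load('w1'); print('punch wrist',atz(w,318,205,.09))
d=shot('wrist','w2'); print(monitor.state()['tcp_pos'],d['T'][:3,3])
p=proj(d,[.468,.245,.05]);print(p)
q=np.array([atd(d,u,v) for v in range(140,300) for u in range(240,400) if d['depth'][v,u]>0])
q=q[(q[:,2]>.042)&(q[:,2]<.056)&(abs(q[:,1]-.245)<.04)&(abs(q[:,0]-.468)<.04)]
print(len(q),q.mean(0),cv2.minEnclosingCircle((q[:,:2]*1000).astype(np.float32)))
c=d['color'][80:280,190:456,::-1];cv2.imwrite('pics/w2c.png',cv2.resize(c,None,fx=3,fy=3,interpolation=cv2.INTER_CUBIC))
E
```

```text
t: 3.78
tcp_pos: [0.4694, 0.2402, 0.1831]
orientation: [0.708, 0.707, 0.0, 0.0]
wrist_force: [-0.0, -0.5, -0.7]
gripper_width: 0.093
grasp_force: 0.0
punch wrist [ 0.472  -0.2079  0.09  ]
[0.4697 0.2405 0.1836] [0.4682 0.325  0.3835]
[318.0319 214.0979]
1088 [0.4662 0.2477 0.0499] ((466.309326171875, 246.9415283203125), 24.952556610107422)
```

View pics/w2c.png

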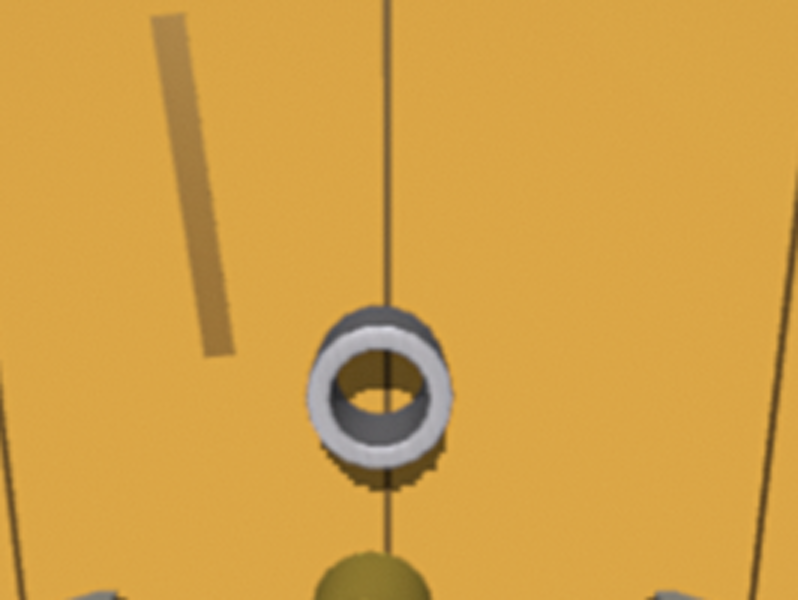

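The crop shows the grey sleeve's ring centred at about (317,212) in the full image. That puts it at (0.466,0.247), 50 mm high. The yellow one is clear of the fingers below. Descending and gripping.

```bash
python3 -m creep '[0.006,-0.0025,0.03,0,0,0, 0,0,0.035,0,0,0, 0,0,0.035,0,0,0, 0,0,0.035,0,0,0, 0,0,0.028,0,0,0, 0,0,0,0,0,0, 0,0,0,0,0,0]' 1 && python3 -m creep '[0,0,0,0,0,0,0,0,0,0,0,0,0,0,0,0,0,0,0,0,0,0,0,0,0,0,0,0,0,0,0,0,0,0,0,0,0,0,0,0,0,0,0,0,0,0,0,0]' 0 45
```

```text
t: 4.7
tcp_pos: [0.4677, 0.2474, 0.0211]
orientation: [0.707, 0.707, 0.001, 0.001]
wrist_force: [0.3, -0.6, 0.5]
gripper_width: 0.0933
grasp_force: 0.0
t: 5.7
tcp_pos: [0.466, 0.247, 0.0189]
orientation: [0.707, 0.707, -0.0, -0.0]
wrist_force: [0.7, 0.1, -0.3]
gripper_width: 0.0174
grasp_force: 0.0
```

```bash
python3 - <<'E'
from h import *
np.set_printoptions(precision=4,suppress=True)
d=shot('wrist','w3');a=d['color'][120:420,190:456,::-1]
s=shot('side','s3')['color'][150:300,210:343,::-1]
cv2.imwrite('pics/w3c.png',np.hstack([cv2.resize(a,(399,450)),cv2.resize(s,(399,450))]));print(monitor.state())
E
```

```text
{'t': 5.8, 'q': array([0.3901, 0.0826, 1.8548, 0.    , 1.2042, 0.3901]), 'joint_velocities': array([ 0.0006, -0.0007, -0.0003, -0.0012,  0.0018,  0.0003]), 'joint_efforts': array([  0.003 , -48.5804, -44.2875,   0.0735,  -0.0145,   0.    ]), 'tcp_pos': array([0.4661, 0.247 , 0.0189]), 'orientation': array([ 0.7071,  0.7071, -0.    , -0.    ]), 'wrist_force': array([-0.1931,  0.0724,  0.0384]), 'moment': array([ 0.0133, -0.1291,  0.0549]), 'grasp_force': 0.0, 'gripper_width': 0.009453178391448339}
```

View pics/w3c.png

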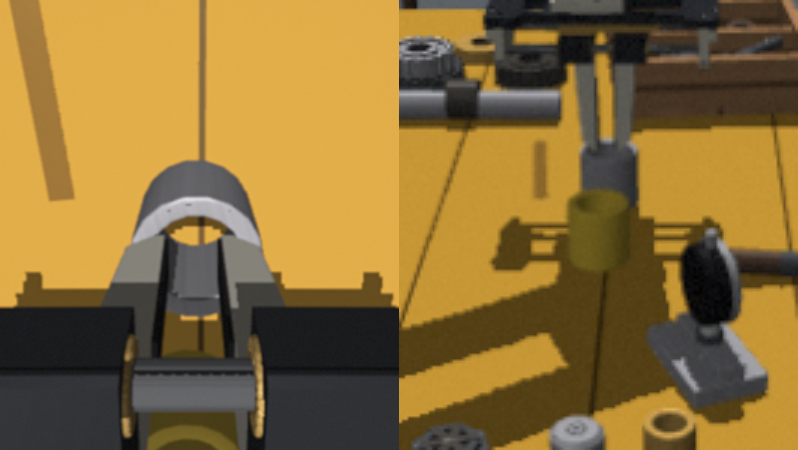

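The wrist crop shows the nearly closed fingers crossing the sleeve's rim, not straddling it. I'll measure where the fingertips and sleeve really are.

```bash
python3 - <<'E'
from h import *
np.set_printoptions(precision=3,suppress=True,linewidth=180)
d=load('w3'); f=lambda X,Y:(190+X/1.5,120+Y/1.5)
for X,Y in[(200,205),(140,225),(255,225),(125,265),(145,265),(165,265),(235,265),(255,265),(140,245),(240,245),(195,265),(195,285),(195,298),(195,308),(195,325),(200,170)]:
    u,v=f(X,Y);print((X,Y),atd(d,u,v))
s=load('s3');g=lambda X,Y:(210+X/3,150+Y/3)
print('side')
for X,Y in[(190,140),(225,140),(190,110),(225,110),(207,155),(207,165),(207,180),(190,150),(228,150)]:
    u,v=g(X,Y);print((X,Y),atd(s,u,v))
for n in('s3','side1'):
    print(load(n)['T'][:3,3])
E
```

```text
(200, 205) [0.468 0.268 0.05 ]
(140, 225) [0.446 0.26  0.049]
(255, 225) [0.488 0.259 0.046]
(125, 265) [0.444 0.258 0.077]
(145, 265) [0.45  0.258 0.077]
(165, 265) [0.456 0.256 0.074]
(235, 265) [0.478 0.257 0.076]
(255, 265) [0.484 0.258 0.076]
(140, 245) [0.447 0.258 0.062]
(240, 245) [0.481 0.257 0.061]
(195, 265) [0.466 0.231 0.025]
(195, 285) [0.466 0.23  0.041]
(195, 298) [0.466 0.23  0.05 ]
(195, 308) [0.466 0.227 0.051]
(195, 325) [0.466 0.185 0.001]
(200, 170) [0.468 0.271 0.018]
side
(190, 140) [0.45  0.237 0.06 ]
(225, 140) [0.48  0.238 0.06 ]
(190, 110) [0.451 0.238 0.087]
(225, 110) [0.48  0.24  0.087]
(207, 155) [0.465 0.229 0.05 ]
(207, 165) [0.465 0.22  0.045]
(207, 180) [0.465 0.219 0.031]
(190, 150) [0.449 0.252 0.044]
(228, 150) [0.482 0.239 0.05 ]
[ 0.534 -0.83   0.55 ]
[ 0.534 -0.83   0.55 ]
```

```bash
python3 - <<'E'
from h import *
np.set_printoptions(precision=3,suppress=True,linewidth=180)
d=load('w2'); st=.1836
for R,lim in(('w1',.2895),('w2',.1836),('w3',.019)):
    d=load(R);P=np.array([np.r_[atd(d,u,v),u,v] for v in range(150,330,1) for u in range(180,460,1) if d['depth'][v,u]>0])
    c=d['T'][:3,3]; q=P[(P[:,2]>c[2]-.23)&(P[:,2]>.055)&(P[:,2]<c[2]-.12)]
    for side in(-1,1):
        r=q[(q[:,0]-c[0])*side>0]
        if len(r):
            lo=r[np.argsort(r[:,2])[:8]]; print(R,side,len(r),'lowest rel to tcp z',(lo[:,2]-lim).round(3),lo[0])
s=load('s3')
for X in(188,194,222,228): print([ (Y,*atd(s,210+X/3,150+Y/3).round(3)) for Y in(125,132,138,141,144,147,150,153)])
st=monitor.state();print(st['t'],st['gripper_width'],st['grasp_force'],st['wrist_force'],st['tcp_pos'])
E
```

```text
w1 -1 2108 lowest rel to tcp z [0.033 0.034 0.034 0.034 0.034 0.034 0.034 0.035] [  0.424  -0.198   0.323 229.    277.   ]
w1 1 2133 lowest rel to tcp z [0.033 0.034 0.034 0.034 0.034 0.034 0.034 0.034] [  0.521  -0.198   0.323 408.    277.   ]
w2 -1 2109 lowest rel to tcp z [0.032 0.033 0.033 0.033 0.034 0.034 0.034 0.034] [  0.42    0.249   0.216 229.    279.   ]
w2 1 2123 lowest rel to tcp z [0.033 0.033 0.033 0.033 0.033 0.034 0.034 0.034] [  0.516   0.249   0.216 407.    279.   ]
w3 -1 1593 lowest rel to tcp z [0.036 0.036 0.036 0.036 0.036 0.036 0.036 0.036] [  0.455   0.256   0.055 299.    281.   ]
w3 1 1588 lowest rel to tcp z [0.036 0.036 0.036 0.036 0.036 0.036 0.036 0.036] [  0.475   0.258   0.055 338.    277.   ]
[(125, np.float64(0.449), np.float64(0.237), np.float64(0.074)), (132, np.float64(0.449), np.float64(0.236), np.float64(0.068)), (138, np.float64(0.449), np.float64(0.237), np.float64(0.062)), (141, np.float64(0.449), np.float64(0.236), np.float64(0.059)), (144, np.float64(0.448), np.float64(0.237), np.float64(0.056)), (147, np.float64(0.447), np.float64(0.254), 
[... 1050 characters left out ...]
 np.float64(0.476), np.float64(0.26), np.float64(0.04)), (153, np.float64(0.477), np.float64(0.232), np.float64(0.05))]
[(125, np.float64(0.483), np.float64(0.241), np.float64(0.072)), (132, np.float64(0.483), np.float64(0.238), np.float64(0.067)), (138, np.float64(0.482), np.float64(0.238), np.float64(0.061)), (141, np.float64(0.482), np.float64(0.256), np.float64(0.05)), (144, np.float64(0.482), np.float64(0.252), np.float64(0.05)), (147, np.float64(0.482), np.float64(0.247), np.float64(0.049)), (150, np.float64(0.482), np.float64(0.239), np.float64(0.05)), (153, np.float64(0.482), np.float64(0.233), np.float64(0.05))]
5.8 0.009453178391448339 0.0 [-0.193  0.072  0.038] [0.466 0.247 0.019]
```

Both the side and wrist depths show the real fingertips about 34 mm above the reported TCP. The fingers closed just above the sleeve and touched nothing. Correction: true tip z = reported z + 0.034. I'll reopen, go down 34 mm and grip.

```bash
python3 -m creep '[0,0,0,0,0,0,0,0,0,0,0,0,0,0,0,0,0,0,0,0,0,0,0,0,0,0,0,0,0,0,0,0,0,0,0,0,0,0,0,0,0,0,0,0,0,0,0,0,0,0,0,0,0,0,0,0,0,0,0,0]' 1 && python3 -m creep '[0,0.001,0.012,0,0,0,0,0,0.012,0,0,0,0,0,0.01,0,0,0,0,0,0,0,0,0]'
```

```text
t: 7.05
tcp_pos: [0.4661, 0.247, 0.0189]
orientation: [0.707, 0.707, -0.0, 0.0]
wrist_force: [-0.5, -0.1, 1.1]
gripper_width: 0.0926
grasp_force: 0.0
t: 7.55
tcp_pos: [0.4658, 0.2465, -0.0167]
orientation: [0.707, 0.707, -0.001, -0.001]
wrist_force: [0.3, 0.1, 0.1]
gripper_width: 0.0931
grasp_force: 0.0
```

```bash
python3 -m creep '[0,0,0,0,0,0,0,0,0,0,0,0,0,0,0,0,0,0,0,0,0,0,0,0,0,0,0,0,0,0,0,0,0,0,0,0,0,0,0,0,0,0]' 0.3 45
```

```text
t: 8.43
tcp_pos: [0.4672, 0.247, -0.0149]
orientation: [0.707, 0.707, 0.0, 0.0]
wrist_force: [-0.3, 0.4, 2.0]
gripper_width: 0.0502
grasp_force: 45.0
```

```bash
python3 -m creep '[0,0,-0.03,0,0,0,0,0,-0.05,0,0,0,0,0,-0.06,0,0,0,-0.0568,0.0008,-0.025,0,0,0,-0.0568,0.0008,-0.025,0,0,0,-0.0568,0.0008,0,0,0,0,-0.0568,0.0008,0,0,0,0,-0.0568,0.0008,0,0,0,0,-0.0568,0.0008,0,0,0,0,-0.0568,0.0008,0,0,0,0,-0.0568,0.0008,0,0,0,0,0,0,0,0,0,0]' && python3 -m creep '[0,0,0.04,0,0,0,0,0,0.04,0,0,0,0,0,0,0,0,0,0,0,0,0,0,0]'
python3 - <<'E'
from h import *
np.set_printoptions(precision=4,suppress=True)
s=shot('side','s4');w=shot('wrist','w4');st=monitor.state();print(st['tcp_pos'],st['wrist_force'],st['gripper_width'],st['grasp_force'])
a=cv2.resize(s['color'][210:360,204:337,::-1],(400,450),interpolation=cv2.INTER_CUBIC);b=cv2.resize(w['color'][150:300,253:386,::-1],(400,450),interpolation=cv2.INTER_CUBIC)
cv2.imwrite('pics/c4.png',np.hstack([a,b]))
E
```

```text
t: 9.93
tcp_pos: [0.4724, -0.2109, 0.1741]
orientation: [0.709, 0.705, -0.001, -0.0]
wrist_force: [-1.1, -0.3, -2.1]
gripper_width: 0.0502
grasp_force: 45.0
t: 10.42
tcp_pos: [0.474, -0.2072, 0.0962]
orientation: [0.707, 0.707, 0.0, 0.0]
wrist_force: [0.9, -1.2, -2.1]
gripper_width: 0.05
grasp_force: 45.0
[ 0.475  -0.2078  0.0973] [ 0.4895 -0.4271 -1.4703] 0.050101641662659964 44.99938245629892
```

View pics/c4.png

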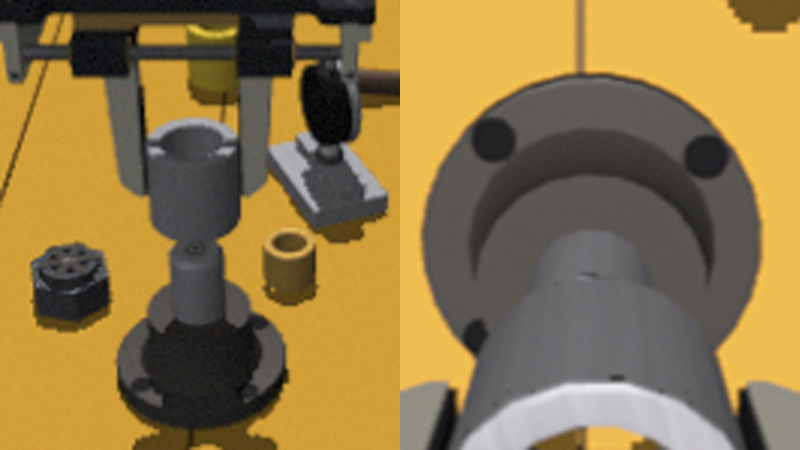

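Both views show the sleeve hanging over the spigot, nearly coaxial. Next I'll fit circles to the depth to get the offset.

```bash
cat >> h.py <<'E'
from scipy.optimize import least_squares
def cloud(d,box,st=1):
    P=np.array([atd(d,u,v) for v in range(0,480,st) for u in range(150,500,st) if d['depth'][v,u]>0]); b=np.array(box)
    return P[((P>b[:,0])&(P<b[:,1])).all(1)]
def fit(P,R,c0):
    r=least_squares(lambda c:np.hypot(P[:,0]-c[0],P[:,1]-c[1])-R,c0,loss='soft_l1',f_scale=.001); return r.x,np.abs(r.fun).mean(),len(P)
E
python3 - <<'E'
from h import *
np.set_printoptions(precision=4,suppress=True)
for n in('s4','w4'):
    d=load(n)
    P=cloud(d,[(.445,.505),(-.25,-.17),(.12,.154)])
    P=P[np.hypot(P[:,0]-.474,P[:,1]+.208)>.02]; P=P[abs(P[:,0]-.474)<.022]
    S=cloud(d,[(.45,.5),(-.23,-.185),(.055,.083)])
    print(n,'sleeve',fit(P,.025,[.474,-.208]),'z',P[:,2].min(),P[:,2].max(),'spigot',fit(S,.01575,[.474,-.208]))
E
```

```text
s4 sleeve (array([ 0.4718, -0.2086]), np.float64(0.0006919820701738251), 498) z 0.12009625647102151 0.1539131909385248 spigot (array([ 0.4708, -0.2088]), np.float64(0.0006986432256327741), 242)
w4 sleeve (array([ 0.4735, -0.2081]), np.float64(0.0001846477357441014), 1850) z 0.12001002019331897 0.15399732627282944 spigot (array([ 0.4722, -0.2078]), np.float64(0.0001717221455629519), 405)
```

```bash
python3 -m creep '[0,-0.0012,0,0,0,0,0,0,0.01,0,0,0,0,0,0.01,0,0,0,0,0,0.006,0,0,0,0,0,0.006,0,0,0,0,0,0.006,0,0,0,0,0,0.006,0,0,0,0,0,0,0,0,0]' && python3 -m creep '[0,0,0.007,0,0,0,0,0,0.007,0,0,0,0,0,0.003,0,0,0,0,0,0,0,0,0]'
```

```text
t: 11.52
tcp_pos: [0.472, -0.2072, 0.0503]
orientation: [0.707, 0.707, -0.0, -0.0]
wrist_force: [0.8, -0.1, -1.7]
gripper_width: 0.0502
grasp_force: 45.0
t: 12.02
tcp_pos: [0.4721, -0.2073, 0.0336]
orientation: [0.707, 0.707, -0.0, -0.0]
wrist_force: [0.5, -0.3, -2.0]
gripper_width: 0.0501
grasp_force: 45.0
```

Inserted without contact force. Now press it home.

```bash
python3 -m creep '[0,0,0.0015,0,0,0,0,0,0.001,0,0,0,0,0,0,0,0,0]'; python3 -m creep '[0,0,0.001,0,0,0,0,0,0.001,0,0,0,0,0,0,0,0,0]'
```

```text
t: 12.4
tcp_pos: [0.4724, -0.2075, 0.033]
orientation: [0.707, 0.707, -0.0, 0.0]
wrist_force: [-6.9, 3.3, 11.0]
gripper_width: 0.0503
grasp_force: 45.0
t: 12.78
tcp_pos: [0.4725, -0.2076, 0.033]
orientation: [0.707, 0.707, -0.0, 0.0]
wrist_force: [-16.3, 8.2, 29.9]
gripper_width: 0.0501
grasp_force: 45.0
```

```bash
python3 -m creep '[0,0,-0.0015,0,0,0,0,0,-0.0005,0,0,0]' ; python3 -m creep '[0,0,0,0,0,0,0,0,0,0,0,0,0,0,0,0,0,0,0,0,0,0,0,0,0,0,0,0,0,0,0,0,0,0,0,0]' 1; python3 -m creep '[0,0,-0.04,0,0,0,0,0,-0.05,0,0,0,0,0,-0.05,0,0,0,0,0,-0.04,0,0,0,0,0,0,0,0,0]'
python3 - <<'E'
from h import *
np.set_printoptions(precision=4,suppress=True)
d=shot('wrist','w5');t=shot('top','t5');print(monitor.state()['tcp_pos'],monitor.state()['wrist_force'])
for n in('w5','t5'):
    d=load(n);P=cloud(d,[(.44,.51),(-.24,-.17),(.094,.11)])
    A=np.c_[P[:,:2]-P[:,:2].mean(0),np.ones(len(P))];k=np.linalg.lstsq(A,P[:,2],rcond=None)[0]
    print(n,len(P),P.mean(0),'plane',k,cv2.minEnclosingCircle((P[:,:2]*1000).astype(np.float32)))
E
```

```text
t: 13.02
tcp_pos: [0.4724, -0.2075, 0.033]
orientation: [0.707, 0.707, -0.0, 0.0]
wrist_force: [-5.6, 2.8, 8.2]
gripper_width: 0.0501
grasp_force: 45.0
t: 13.78
tcp_pos: [0.4722, -0.2074, 0.0314]
orientation: [0.707, 0.707, 0.0, -0.0]
wrist_force: [0.8, -0.8, 0.7]
gripper_width: 0.093
grasp_force: 0.0
t: 14.4
tcp_pos: [0.4745, -0.2086, 0.216]
orientation: [0.707, 0.707, 0.001, 0.004]
wrist_force: [0.1, 0.1, -0.9]
gripper_width: 0.0929
grasp_force: 0.0
[ 0.4724 -0.2075  0.2114] [ 0.0222 -0.3857 -0.5299]
w5 1094 [ 0.4712 -0.2066  0.0982] plane [-0.0008  0.0021  0.0982] ((471.22747802734375, -207.52561950683594), 24.925806045532227)
t5 340 [ 0.4733 -0.2082  0.0972] plane [-0.0006 -0.0057  0.0972] ((472.95697021484375, -209.193603515625), 24.979915618896484)
```

Sleeve is home: top plane flat at z≈0.098, matching 48+50 mm. On to the gauge.

```bash
python3 -m creep '[0.0482,0.0197,0,0,0,0,0.0482,0.0197,0,0,0,0,0.0482,0.0197,0,0,0,0,0.0482,0.0197,0,0,0,0,0,0,0,0,0,-0.13,0,0,0,0,0,-0.13,0,0,0,0,0,-0.13,0,0,0,0,0,0,0,0,0,0,0,0]'
python3 - <<'E'
from h import *
np.set_printoptions(precision=4,suppress=True)
d=shot('wrist','w6');t=load('t5');st=monitor.state();print(st['tcp_pos'],st['orientation'])
q=st['orientation'];psi=2*np.arctan2(q[1],q[0]);print('tool y yaw',np.degrees(psi)-90)
for dd in(d,t):
    P=cloud(dd,[(.49,.61),(-.08,.05),(.06,.125)])
    r=cv2.minAreaRect((P[:,:2]*1000).astype(np.float32));print(len(P),r,P[:,2].max())
    C=P[P[:,2]>.1045];print('cap',len(C),C.mean(0))
    B=cloud(dd,[(.49,.61),(-.08,.05),(.010,.0195)]);print('plate',len(B),cv2.minAreaRect((B[:,:2]*1000).astype(np.float32)),B[:,2].mean())
cv2.imwrite('pics/c6.png',cv2.resize(d['color'][80:330,190:450,::-1],(624,600),interpolation=cv2.INTER_CUBIC))
E
```

```text
t: 15.62
tcp_pos: [0.5505, -0.0146, 0.2103]
orientation: [0.558, 0.83, -0.0, -0.001]
wrist_force: [0.7, -0.0, 0.3]
gripper_width: 0.093
grasp_force: 0.0
[ 0.5506 -0.0146  0.2106] [ 0.5577  0.83   -0.0003 -0.0006]
tool y yaw 22.20135491994624
1376 ((549.19091796875, -11.459033966064453), (24.190385818481445, 55.7906494140625), 22.30643081665039) 0.11167651617891855
cap 71 [ 0.5495 -0.0127  0.11  ]
plate 1953 ((546.9483642578125, -12.195671081542969), (56.087440490722656, 89.78092956542969), 22.219772338867188) 0.015498396511748938
465 ((551.8174438476562, -14.757501602172852), (24.493900299072266, 58.23290252685547), 22.257373809814453) 0.112418500925488
cap 19 [ 0.5516 -0.0151  0.1095]
plate 753 ((549.3598022460938, -14.207225799560547), (56.1440544128418, 89.88459014892578), 22.45103645324707) 0.014563967993726445
```

View pics/c6.png

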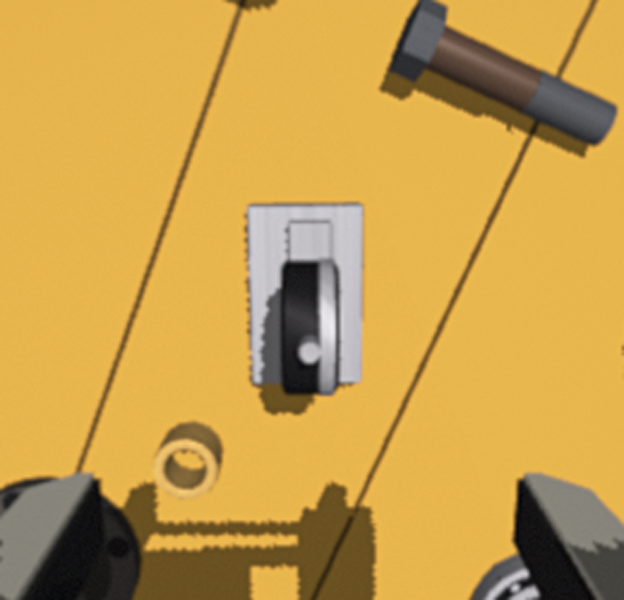

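The crop shows the gauge centred between the fingers (cap at full-image ≈(319,227)), with the tool yaw matching. The bush and bolt are clear.

```bash
python3 -m creep '[0.0023,0,0.04,0,0,0,0,0,0.045,0,0,0,0,0,0.045,0,0,0,0,0,0.035,0,0,0,0,0,0.0265,0,0,0,0,0,0,0,0,0]' && python3 -m creep '[0,0,0,0,0,0,0,0,0,0,0,0,0,0,0,0,0,0,0,0,0,0,0,0,0,0,0,0,0,0,0,0,0,0,0,0,0,0,0,0,0,0,0,0,0,0,0,0,0,0,0,0,0,0,0,0,0,0,0,0]' 0.1 35
```

```text
t: 16.42
tcp_pos: [0.5476, -0.0123, 0.0173]
orientation: [0.557, 0.83, -0.001, -0.002]
wrist_force: [0.2, 0.9, 0.5]
gripper_width: 0.0929
grasp_force: 0.0
t: 17.68
tcp_pos: [0.5501, -0.0125, 0.0199]
orientation: [0.557, 0.831, -0.0, -0.0]
wrist_force: [-0.2, 0.6, -0.1]
gripper_width: 0.0241
grasp_force: 35.0
```

```bash
python3 -m creep '[0,0,-0.02,0,0,0,0,0,-0.045,0,0,0,0,0,-0.05,0,0,0,0,0,-0.04,0,0,0,-0.0379,-0.0364,0,0,0,0,-0.0379,-0.0364,0,0,0,0,-0.0379,-0.0364,0,0,0,0,-0.0379,-0.0364,0,0,0,0,0,0,0.02,0,0,0,0,0,0.015,0,0,0,0,0,0,0,0,0,0,0,0,0,0,0]'
python3 - <<'E'
from h import *
np.set_printoptions(precision=4,suppress=True)
s=shot('side','s7');w=shot('wrist','w7');t=shot('top','t7');st=monitor.state();print(st['tcp_pos'],st['orientation'],st['wrist_force'])
a=cv2.resize(s['color'][210:360,204:337,::-1],(400,450),interpolation=cv2.INTER_CUBIC);b=cv2.resize(w['color'][130:280,253:386,::-1],(400,450),interpolation=cv2.INTER_CUBIC)
cv2.imwrite('pics/c7.png',np.hstack([a,b]))
z=st['tcp_pos'][2]-.0045;print('bottom',z)
for d in(s,w):
    B=cloud(d,[(.41,.53),(-.27,-.15),(z+.002,z+.0125)]);S=cloud(d,[(.44,.505),(-.24,-.17),(.055,.092)])
    print('base',len(B),B.mean(0) if len(B) else 0,cv2.minAreaRect((B[:,:2]*1000).astype(np.float32)),'sleeve',fit(S,.025,[.472,-.208]))
E
```

```text
t: 19.18
tcp_pos: [0.4736, -0.207, 0.14]
orientation: [0.556, 0.831, 0.0, -0.0]
wrist_force: [0.6, -0.1, -2.0]
gripper_width: 0.0236
grasp_force: 35.0
[ 0.4739 -0.2077  0.1407] [0.5562 0.831  0.0001 0.0006] [-0.42   -0.0704 -2.3854]
bottom 0.13621513697806434
base 299 [ 0.4756 -0.2241  0.144 ] ((472.0143737792969, -210.1539306640625), (20.69997215270996, 82.0310287475586), 23.84758949279785) sleeve (array([ 0.47  , -0.2093]), np.float64(0.0034196181912299257), 643)
base 1436 [ 0.4627 -0.1818  0.1459] ((463.2657470703125, -182.78350830078125), (19.969310760498047, 26.434009552001953), 21.897865295410156) sleeve (array([ 0.4725, -0.207 ]), np.float64(0.003821401458002134), 472)
```

View pics/c7.png

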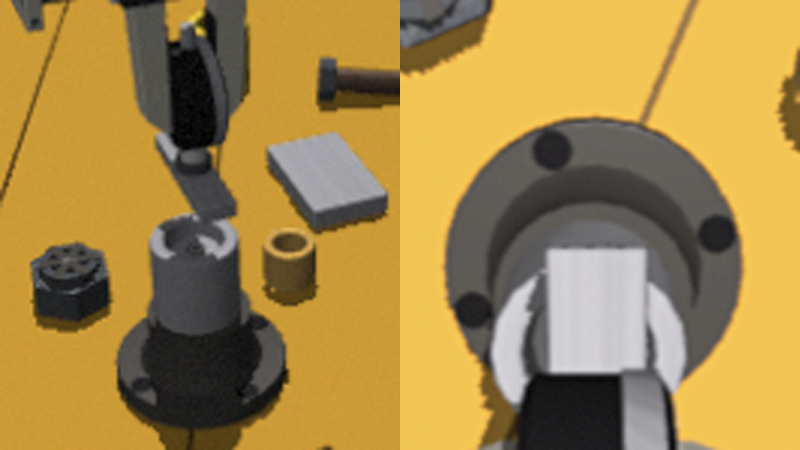

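The crops show the gauge upright above the sleeve, base over the bore, about 1 mm too far in +x. I'll correct and lower it.

```bash
python3 -m creep '[0.0007,-0.0009,0.012,0,0,0,0,0,0.012,0,0,0,0,0,0.008,0,0,0,0,0,0.003,0,0,0,0,0,0.001,0,0,0,0,0,0,0,0,0,0,0,0,0,0,0]'; python3 -m creep '[0,0,0.0008,0,0,0,0,0,0,0,0,0,0,0,0,0,0,0]'
```

```text
t: 20.2
tcp_pos: [0.4723, -0.2079, 0.1043]
orientation: [0.557, 0.831, 0.0, 0.0]
wrist_force: [-0.7, -0.0, -1.5]
gripper_width: 0.0238
grasp_force: 35.0
t: 20.58
tcp_pos: [0.4722, -0.2078, 0.1033]
orientation: [0.557, 0.831, 0.0, 0.0]
wrist_force: [0.8, -0.5, -1.6]
gripper_width: 0.0238
grasp_force: 35.0
```

```bash
for i in 1; do :; done; python3 -m creep '[0,0,0.0005,0,0,0,0,0,0,0,0,0,0,0,0,0,0,0]'; python3 -m creep '[0,0,0.0004,0,0,0,0,0,0,0,0,0,0,0,0,0,0,0]'
```

```text
t: 20.95
tcp_pos: [0.4722, -0.2078, 0.1028]
orientation: [0.557, 0.831, 0.0, 0.0]
wrist_force: [-0.9, -0.9, 0.2]
gripper_width: 0.024
grasp_force: 35.0
t: 21.32
tcp_pos: [0.4723, -0.2079, 0.1028]
orientation: [0.557, 0.831, 0.0, 0.0]
wrist_force: [-0.9, 0.6, 5.4]
gripper_width: 0.0237
grasp_force: 35.0
```

```bash
python3 -m creep '[0,0,-0.0002,0,0,0,0,0,0,0,0,0,0,0,0,0,0,0]'
python3 - <<'E'
from h import *
np.set_printoptions(precision=4,suppress=True)
F=[];M=[]
s=shot('side','s8')
for i in range(6):
    w=cams.get_image('wrist');st=monitor.state();F.append(st['wrist_force']);M.append(st['moment'])
print(np.mean(F,0),np.mean(M,0),st['tcp_pos'],st['orientation'])
np.savez('pics/w8.npz',**w)
a=cv2.resize(s['color'][210:360,204:337,::-1],(400,450),interpolation=cv2.INTER_CUBIC);b=cv2.resize(w['color'][130:280,253:386,::-1],(400,450),interpolation=cv2.INTER_CUBIC)
cv2.imwrite('pics/c8.png',np.hstack([a,b]))
B=cloud(w,[(.41,.53),(-.27,-.15),(.104,.112)]);A=np.c_[B[:,:2]-B[:,:2].mean(0),np.ones(len(B))];print('wrist base top plane',np.linalg.lstsq(A,B[:,2],rcond=None)[0]);r=cv2.minAreaRect((B[:,:2]*1000).astype(np.float32));print(r)
B=cloud(s,[(.41,.53),(-.27,-.15),(.100,.111)]);print('side base',len(B),cv2.minAreaRect((B[:,:2]*1000).astype(np.float32)))
E
```

```text
t: 21.7
tcp_pos: [0.4723, -0.2079, 0.1028]
orientation: [0.557, 0.831, 0.0, 0.0]
wrist_force: [-1.2, 0.4, 5.0]
gripper_width: 0.0237
grasp_force: 35.0
[-1.6446  0.4471  5.8049] [ 0.1083  0.1841 -0.0225] [ 0.4723 -0.2079  0.1028] [0.5567 0.8307 0.     0.0003]
wrist base top plane [ 0.0087 -0.0187  0.1085]
((461.6493225097656, -183.38021850585938), (19.84548568725586, 26.429931640625), 21.67746353149414)
side base 292 ((467.92877197265625, -213.79898071289062), (27.626453399658203, 80.79878234863281), 34.251258850097656)
```

View pics/c8.png

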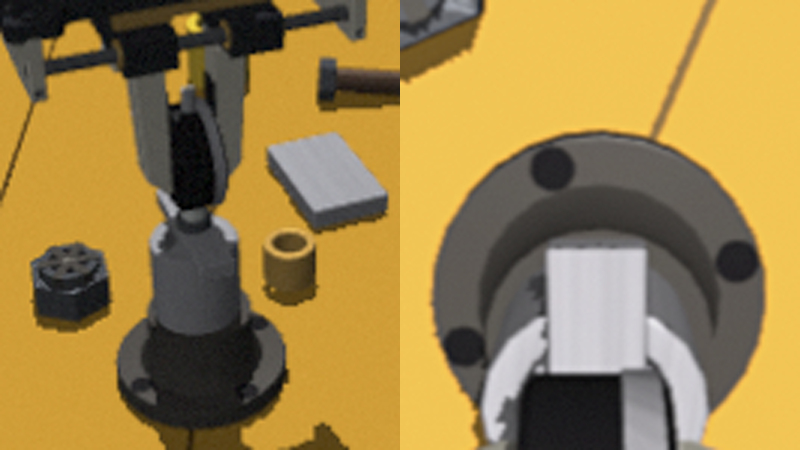

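```bash
python3 - <<'E'
from h import *
np.set_printoptions(precision=4,suppress=True)
def pl(n,box,cut=0):
    d=load(n);B=cloud(d,box);m=np.ones(len(B),bool)
    for _ in range(4):
        A=np.c_[B[:,:2]-B[m,:2].mean(0),np.ones(len(B))];k=np.linalg.lstsq(A[m],B[m,2],rcond=None)[0];r=B[:,2]-A@k;m=abs(r)<max(2*r[m].std(),.0006)
    print(n,m.sum(),k,r[m].std(),B[m].min(0),B[m].max(0))
pl('w6',[(.49,.61),(-.08,.05),(.022,.029)])
pl('w7',[(.44,.49),(-.22,-.165),(.140,.152)])
pl('w8',[(.44,.49),(-.22,-.165),(.104,.114)])
pl('w8',[(.44,.49),(-.22,-.165),(.092,.1015)])
E
```

```text
w6 231 [ 0.0077 -0.022   0.0255] 0.0005731328330735643 [0.5267 0.0048 0.0242] [0.5495 0.0264 0.0269]
w7 1230 [ 0.     -0.002   0.1461] 0.0005177205187448361 [ 0.4496 -0.1981  0.145 ] [ 0.4767 -0.1674  0.1472]
w8 1229 [ 0.0023 -0.0035  0.1085] 0.0005052850490579964 [ 0.448  -0.1985  0.1074] [ 0.4752 -0.1681  0.1096]
w8 748 [ 0.0057 -0.0151  0.0984] 0.0005399170879338188 [ 0.4464 -0.22    0.0971] [ 0.4899 -0.183   0.0997]
```

Gauge is flat (tilt ≈0.2°, base at sleeve top) and centred within 1 mm. I'll ease the pressure slightly.

```bash
python3 -m creep '[0,0,-0.0002,0,0,0,0,0,0,0,0,0,0,0,0,0,0,0,0,0,0,0,0,0]'
python3 - <<'E'
from h import *
F=[]
for i in range(10): cams.get_image('wrist');st=monitor.state();F.append(st['wrist_force'])
print(np.array(F)[:,2].round(1),np.mean(F,0),st['tcp_pos'])
E
```

```text
t: 22.55
tcp_pos: [0.4722, -0.2078, 0.1028]
orientation: [0.557, 0.831, 0.0, 0.0]
wrist_force: [-0.6, -0.4, 5.2]
gripper_width: 0.0237
grasp_force: 35.0
[5.2 5.6 5.2 4.9 5.6 5.3 4.8 4.7 5.4 6.2] [-0.26472713 -0.13772502  5.29683226] [ 0.4722212  -0.20783701  0.10279246]
```

```bash
python3 -m creep '[0,0,-0.0003,0,0,0,0,0,0,0,0,0,0,0,0,0,0,0,0,0,0,0,0,0]'
python3 - <<'E'
from h import *
F=[]
for i in range(10): cams.get_image('wrist');st=monitor.state();F.append(st['wrist_force'])
print(np.array(F)[:,2].round(1),np.mean(F,0),st['tcp_pos'])
E
```

```text
t: 23.55
tcp_pos: [0.4721, -0.2078, 0.1029]
orientation: [0.557, 0.831, 0.0, 0.0]
wrist_force: [0.8, -0.5, 1.3]
gripper_width: 0.0236
grasp_force: 35.0
[1.8 1.7 1.6 1.1 1.7 0.2 0.4 0.6 1.5 0.3] [ 1.71053287 -1.06672956  1.09164982] [ 0.47195816 -0.20766247  0.10282716]
```

```bash
python3 -m creep '[0,0,0.00015,0,0,0,0,0,0,0,0,0,0,0,0,0,0,0,0,0,0,0,0,0]'
python3 - <<'E'
from h import *
F=[]
for i in range(10): cams.get_image('wrist');st=monitor.state();F.append(st['wrist_force'])
print(np.array(F)[:,2].round(1),np.mean(F,0),st['tcp_pos'])
if 1.3<np.mean(F,0)[2]<5: print(manip.hand_in())
E
```

```text
t: 24.55
tcp_pos: [0.472, -0.2077, 0.1028]
orientation: [0.557, 0.831, -0.0, -0.0]
wrist_force: [0.7, -0.6, 1.9]
gripper_width: 0.0239
grasp_force: 35.0
[2.7 2.5 2.3 3.9 2.2 2.5 2.4 2.6 3.1 4. ] [0.03916201 0.13782148 2.81597094] [ 0.4720188  -0.20772619  0.10282209]
the job is handed in; nothing more can be done
None
```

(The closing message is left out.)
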